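Lay the place for decanting an old half bottle

TASK

Lay the place for decanting round the white marble coaster: stand the red-capped half bottle in its well, the candlestick straight behind the coaster, the funnel stand straight to its left with the funnel mouth down on it over the knob, and the cork with the wine-red end straight to its right, upright, red end up. Left, right and behind are as seen from the robot but square to the coaster's sides; centre each on its side with a gap of about 3 cm to the coaster. Keep the red-capped bottle upright throughout so that its sediment stays down, and leave the other half bottles and corks where they are.

Things in the scene. Friction and masses are not known exactly. Their poses are not given: they have to be found in the camera images.
- coaster: White marble bottle coaster, a fixed square block 100 x 100 mm, 18 mm high, with one round well 70 mm in diameter in the middle of its top (mouth bevelled 3 mm); the well's floor, lined black, is 6 mm above the counter. Origin: centre of its underside. Its x axis points to its back side (away from the robot), y to its left side, z up; turned at most 0.35 rad from the robot's axes.
- red_bottle: Half bottle of grey-green glass with a dark red capsule, 243 mm high, 0.66 kg: body 60 mm in diameter up to 135 mm, shoulder to 160 mm, above that a neck 31 mm in diameter. Take it from above by the neck, fingers about 205 mm above its foot. Origin: centre of its underside; z up along its axis.
- funnel_stand: Funnel stand: a steel saucer 92 mm in outer diameter, rim 8 mm high, inner floor 4 mm above its underside and 80 mm across, with a dark wooden knob in the middle, 28 mm in diameter, its top 26 mm above the underside. Take it by the knob from above. 0.14 kg. Origin: centre of its underside; z up along its axis.
- funnel: Steel funnel standing on its open mouth, 100 mm high: mouth 71 mm across outside, 66 mm inside; cone up to a brass collar at 50 mm, then a straight spout 16 mm in diameter. Take it by the spout, 80 mm up. It goes over the stand's knob onto the stand's inner floor. 0.09 kg. Origin: centre of its underside; z up along its axis.
- candle: Brass candlestick, foot 68 mm in diameter, with a white candle 22 mm in diameter, 131 mm high in all; take it by the candle, about 95 mm up. 0.22 kg. Origin: centre of its underside; z up along its axis.
- stained_cork: Straight cork 24 mm in diameter, 44 mm high, standing, with its upper end stained wine red. Origin: centre of its underside; z up along its axis.
- gold_bottle: Another half bottle, with a gold capsule and red label, 60 mm in diameter, 245 mm high; to be left alone. Origin: centre of its underside; z up along its axis.
- plain_cork: Straight cork without any stain, 24 mm in diameter, 44 mm high, standing; to be left alone. Origin: centre of its underside; z up along its axis.
- mushroom_cork: Mushroom-shaped sparkling-wine cork, 34 mm in diameter, 47 mm high; to be left alone. Origin: centre of its underside; z up along its axis.
Mind the look-alikes: they are no part of the job. Leave any orange look-alike of the red_bottle alone.

How it is judged:
By the outcome, as a careful person would: the job done as asked, in the order asked, and still so for the second after the job is handed in, with the robot touching nothing.
It also fails if it takes over 141 s, if anything falls off the work surface, if the arm or the gripper's body presses on something with over 40 N, if the wrist force passes 120 N, or if a joint passes its speed limit or range.

ROBOT

A 6-joint arm with a two-finger parallel gripper is mounted at the origin on a cart in front of the work surface, level with it; the furniture and walls round the work are solid. World frame = base frame: x ahead of the robot, y to its left, z up, the work surface at z = 0. Lengths are in mm, angles in rad, forces in N, time in s.
With the tool pointing down it reaches from about 350 to 975 mm from the base axis. Payload 7.1 kg.
Tool frame: the origin (TCP) lies midway between the tips of the shut fingers; the grasp point (between the pads) lies 19 mm behind it (ctrl.tcp_to_grasp is the distance from the TCP to the grasp point, in mm); z points along the fingers, y is the line along which they close (so a half turn about z gives the same grasp; the last joint's range is limited). The gripper opens to 88 mm and grips with 3 to 60 N. Pads are 20 mm wide; open, the fingers measure 115 mm over their backs; the gripper's body (75 mm by 178 mm) begins 61 mm behind the grasp point.
Start: joints at [1.094, 0.423, 1.63, -0, 1.089, -0.019], TCP at [276.202, 560.64, 222.675] pointing down, gripper open.
Joint ranges: [-3, 3], [-0.9, 2.11], [0.09, 2.58], [-1.31, 4.45], [0.11, 2.69], [-2.54, 2.54]. Speed limits (rad/s): [2.39, 2.39, 3.01, 3.14, 3.14, 3.14].

INTERFACE

Orientations are given as a rotation vector (axis times angle).
In Python, from workcell import get_obs, cams, ticket, boxes_of, ctrl gives the robot as it stands.
- The arm moves only by the shell command python3 -m creep 'ROWS' [OPENING]. ROWS is JSON, one flat list of numbers, 4 for each row, row after row: the shift along the world's x, y, z in m, then the turn about the world's z in rad. In form: [tx, ty, tz, spin, tx, ty, tz, spin, ...]. A call has 1 to 10 rows; each row is the pose to reach, as a shift and turn from the pose commanded when the call began; what a row does not reach only later rows make up. A row lasts 1/12 s, in which the tool goes at most 41.7 mm and 7.16 degrees, less where a joint would pass 70% of its speed; a pose out of reach is approached as far as the arm can. A call with a gripper value outside its range is refused whole. OPENING is the opening, from 0 (shut) to 1 (fully open), set as the call begins (- or left out, the last holds). The fingers move at their own pace and stop on an object; the grip force is fixed at half the most. Time passes only in rows, so rows that repeat a pose let the fingers close. It gives the time, the measured TCP pose, the force, the opening and the grip force at its end, in the units of the state.
- get_obs(): the state, without advancing time (a new reading comes with each control period).
- cams.get_image(name): name is "scene" or "top" or "wrist"; returns (picture, depth): 400x640x3 uint8, red, green, blue; 400x640 float32, mm along the optical axis (not along the pixel's ray), 0 where there is no reading.
- cams.get_calibration(name): a dict with "mtx" (3x3 intrinsics, pixels), "R" (3x3) and "t" (3): a world point X has camera coordinates R X + t; the wrist camera has in their place "mount" (4x4, takes a point from camera to tool coordinates, whose origin is the TCP and whose axes are the flange's). Camera axes: x right, y down, z forward; pixel columns grow to the right and rows downward; lengths in mm; the calibration is good to about 2 mm. The wrist camera is an equidistant fisheye: a pixel r from the principal point sees the ray r / f radians off the axis. A picture is of the moment at which its call begins: read the wrist's pose just before it. get_calibration takes no time and is no camera call.
- ticket.close_job(): hands the job in; it is judged then, once.
Trained networks look in the newest picture that a camera, given by its name, has taken for a name from the list of things; names that differ only in an ending like _2 or _b are one class to them, and where a whole thing is asked for, a point or a joint stands for the part that bears it (a point fixed in the world has none). Each returns a list of dicts, best first, with "score" (0 to 1); they miss things now and then, are a little off and sometimes report something else, mostly with a low value. They report only what shows in the picture. A call takes as long as a camera call. They do not tell look-alikes from the thing itself.
- boxes_of(camera, target): "centre" ([column, row] in pixels, amid what is visible of it).
The state is a dict: "t": time; "qpos": joint angles; "qvel": joint speeds; "joint_torque": joint torques, N m; "ee_pos": TCP position; "orientation": TCP orientation; "ft_force": force on the tool from outside, world axes, zero at the start; "moment": the same for the moment, N m; "width": finger opening in mm; "grasp_force": force on a finger pad.
Only numpy, scipy, OpenCV 4.12 (cv2) and the standard library are available. Lean on these libraries where they do the work, as an engineer would, in place of code of your own. Each camera call takes 0.05 s, during which the arm holds its last target. There are 200 camera calls.

## Working session

There is one attempt and no reset: what is moved stays moved. The work goes in short steps, Python scripts to look and compute and a shell command to move; the robot and the scene stay as the last step left them, time stands still between calls to the robot, and variables do not carry over. Pictures are saved under pics/ and viewed, at most 14 in all, crops included, and the job is handed in when it is done.

```bash
ls; mkdir -p pics; python3 - <<'E'
from workcell import get_obs,cams,boxes_of
import cv2
print(get_obs())
for n in("scene","top"):
    im,d=cams.get_image(n); cv2.imwrite(f"pics/{n}0.png",im[:,:,::-1])
    c=cams.get_calibration(n); print(n,c)
    for k in "coaster red_bottle funnel_stand funnel candle stained_cork gold_bottle plain_cork mushroom_cork".split():
        print(k,[(b['centre'],round(b['score'],2)) for b in boxes_of(n,k)])
E
```

```text
pics
{'t': 0.0, 'qpos': array([ 1.09398766e+00,  4.23858303e-01,  1.63071871e+00, -2.61088808e-05,
        1.08862193e+00, -1.89917886e-02]), 'qvel': array([-6.59128540e-05,  1.63357026e-04,  1.52468723e-03, -5.46105566e-04,
       -3.19863879e-04, -2.28346523e-04]), 'joint_torque': array([ 1.49385978e-03, -5.44629157e+01, -2.73659635e+01,  6.45192456e-02,
        2.29153008e-02, -1.32943328e-04]), 'ee_pos': array([275.95430137, 560.12745296, 221.87953327]), 'orientation': array([-7.12770032e-01, -3.05928453e+00,  2.45464590e-03]), 'ft_force': array([ 1.08718618,  0.00431876, -0.1225049 ]), 'moment': array([-0.02643252,  0.05083626,  0.00244272]), 'grasp_force': 0.0, 'width': 87.95487431049506}
scene {'mtx': array([[434.21590155,   0.        , 315.21075763],
       [  0.        , 434.21590155, 190.72366189],
       [  0.        ,   0.        ,   1.        ]]), 'R': array([[ 0.23839741,  0.9708912 , -0.02317226],
       [ 0.37132578, -0.1131725 , -0.9215797 ],
       [-0.89737609,  0.21109776, -0.38749696]]), 't': array([-108.52955548, -129.0568045 , 1582.59743065])}
coaster [([318.8,
[... 425 characters left out ...]
.4, 251.9], 0.54), ([319.8, 213.6], 0.53)]
top {'mtx': array([[474.01934384,   0.        , 312.34499822],
       [  0.        , 474.01934384, 199.99592459],
       [  0.        ,   0.        ,   1.        ]]), 'R': array([[-0.19413944, -0.98096811,  0.00338185],
       [-0.81901905,  0.16018937, -0.55095114],
       [ 0.53992377, -0.10973114, -0.83453065]]), 't': array([  71.02882772,  401.25102803, 1319.39503702])}
coaster [([303.0, 187.5], 0.62)]
red_bottle [([371.5, 223.3], 0.84), ([403.0, 153.3], 0.75), ([312.5, 213.0], 0.58)]
funnel_stand [([395.0, 209.2], 0.94)]
funnel []
candle []
stained_cork []
gold_bottle [([394.4, 207.7], 0.22)]
plain_cork [([434.1, 185.7], 0.44)]
mushroom_cork []
```

```bash
python3 - <<'E'
import cv2
for n,(a,b,c,d) in dict(scene=(90,290,110,510),top=(80,300,130,530)).items():
    im=cv2.imread(f"pics/{n}0.png")[a:b,c:d]; cv2.imwrite(f"pics/{n}0c.png",cv2.resize(im,None,fx=2,fy=2,interpolation=cv2.INTER_CUBIC))
E
```

```text
(no output)
```

View pics/scene0c.png

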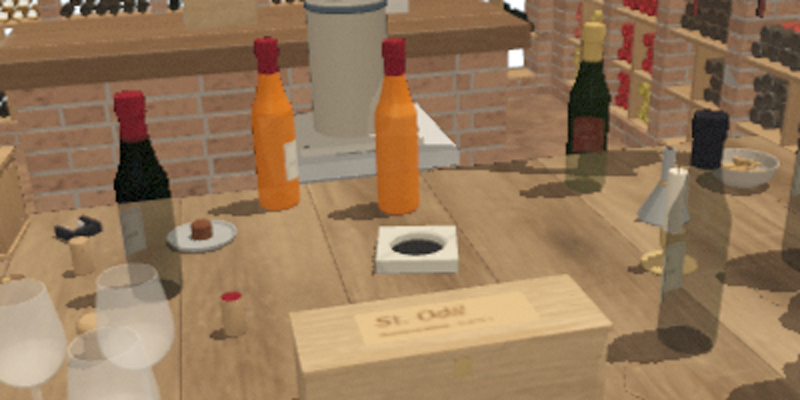

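View pics/top0c.png

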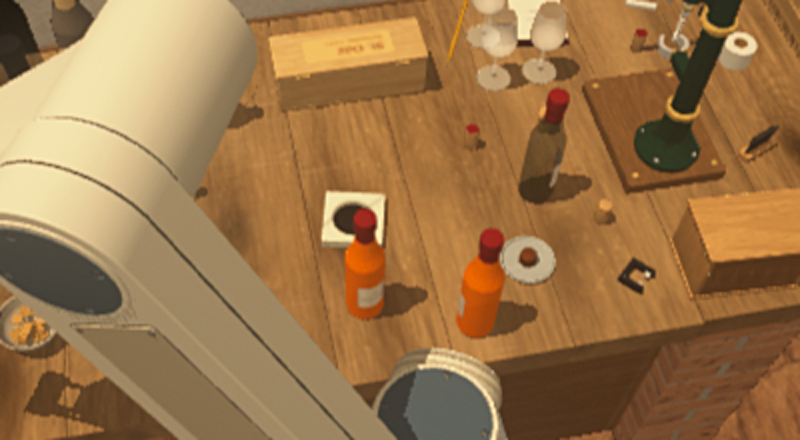

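The scene crop shows the robot at the back. The true grey-green bottle with the red cap is at about (175,190) in the full picture, with orange look-alikes at (248,160) and (308,157) and the gold bottle at (405,150). The stained cork with the red top is at (226,247), the plain cork at (150,218), the mushroom cork at (154,252), the stand at (211,207), the coaster at (318,215), and the funnel and candle at (442,195), partly behind a dark glass bottle at (458,220). In the top view the arm hides the left side.

```bash
cat > h.py <<'E'
from workcell import get_obs,cams,boxes_of,ctrl
import numpy as np,cv2
from scipy.spatial.transform import Rotation as Ro
def cloud(n,d):
    c=cams.get_calibration(n);v,u=np.mgrid[:400,:640]
    p=np.stack([u,v,np.ones_like(u)],-1)@np.linalg.inv(c["mtx"]).T*d[...,None]
    w=(p-c["t"])@c["R"]; w[d<=0]=np.nan; return w
def shot(n):
    im,d=cams.get_image(n); return im,cloud(n,d)
def pix2z(n,u,v,z):
    c=cams.get_calibration(n);r=c["R"].T@np.linalg.inv(c["mtx"])@[u,v,1];o=-c["R"].T@c["t"]
    return o+r*(z-o[2])/r[2]
E
python3 - <<'E'
from h import *
np.set_printoptions(precision=0,suppress=True)
for n in("scene","top"):
    im,w=shot(n); np.savez(f"{n}0.npz",im=im,w=w)
    # height map by 4 mm grid
    p=w.reshape(-1,3); ok=np.isfinite(p[:,0])&(p[:,2]>4)&(p[:,0]>150)&(p[:,0]<1000)&(abs(p[:,1])<750)&(p[:,2]<400)
    g=np.zeros((220,380),np.uint8); q=p[ok]
    hm=np.zeros((220,380)); i=((1000-q[:,0])/4).astype(int).clip(0,219); j=((750-q[:,1])/4).astype(int).clip(0,379)
    np.maximum.at(hm,(i,j),q[:,2])
    m=(hm>4).astype(np.uint8); k,l,s,c=cv2.connectedComponentsWithStats(m)
    print(n)
    for a in range(1,k):
        if s[a,4]>8:
            print("x",1000-4*c[a,1].round(),"y",750-4*c[a,0].round(),"dx",4*s[a,3],"dy",4*s[a,2],"zmax",hm[l==a].max().round(),"n",s[a,4])
for n,u,v,z in [("scene",226,238,44),("scene",174,136,243),("top",408,130,243),("top",365,145,44),("scene",246,112,243),("top",375,202,243),("scene",307,112,243),("scene",211,204,26),("top",394,208,26)]: print(n,u,v,pix2z(n,u,v,z))
E
```

```text
scene
x 928.0 y -286.0 dx 156 dy 84 zmax 10.0 n 98
x 928.0 y -450.0 dx 148 dy 128 zmax 13.0 n 920
x 932.0 y 294.0 dx 64 dy 68 zmax 327.0 n 173
x 916.0 y -338.0 dx 68 dy 64 zmax 158.0 n 192
x 896.0 y 398.0 dx 60 dy 60 zmax 312.0 n 147
x 844.0 y -58.0 dx 108 dy 280 zmax 97.0 n 1791
x 824.0 y 494.0 dx 112 dy 108 zmax 400.0 n 378
x 812.0 y 206.0 dx 56 dy 60 zmax 249.0 n 138
x 808.0 y -322.0 dx 68 dy 68 zmax 157.0 n 137
x 808.0 y -414.0 dx 68 dy 64 zmax 155.0 n 182
x 824.0 y -610.0 dx 28 dy 20 zmax 45.0 n 21
x 704.0 y 438.0 dx 88 dy 76 zmax 348.0 n 218
x 648.0 y -574.0 dx 252 dy 180 zmax 400.0 n 1987
x 672.0 y -390.0 dx 32 dy 20 zmax 49.0 n 33
x 656.0 y -242.0 dx 28 dy 28 zmax 46.0 n 39
x 636.0 y 270.0 dx 56 dy 48 zmax 131.0 n 83
x 528.0 y -10.0 dx 124 dy 120 zmax 22.0 n 450
x 548.0 y -326.0 dx 52 dy 64 zmax 244.0 n 126
x 540.0 y -714.0 dx 32 dy 24 zmax 54.0 n 31
x 516.0 y 330.0 dx 48 dy 44 zmax 102.0 n 77
x 528.0 y -530.0 dx 16 dy 16 zmax 55.0 n 10
x 508.0 y -506.0 dx 40 dy 56 zmax 31.0 n 59
x 428.0 y 530.0 dx 108 dy 100 zmax 37.0 n 240
x 460.0 y -418.0 dx 32 dy 28 zmax 45.0 n 38
x 412.0
[... 6237 characters left out ...]
0 dy 36 zmax 10.0 n 18
x 264.0 y -394.0 dx 20 dy 16 zmax 8.0 n 10
x 252.0 y -298.0 dx 28 dy 16 zmax 7.0 n 10
x 248.0 y -474.0 dx 32 dy 16 zmax 8.0 n 10
x 244.0 y 454.0 dx 24 dy 20 zmax 8.0 n 12
x 240.0 y -354.0 dx 24 dy 24 zmax 10.0 n 15
x 240.0 y -378.0 dx 24 dy 24 zmax 9.0 n 12
x 244.0 y -438.0 dx 28 dy 24 zmax 9.0 n 15
x 248.0 y -526.0 dx 20 dy 16 zmax 6.0 n 9
x 240.0 y 46.0 dx 20 dy 12 zmax 7.0 n 9
scene 226 238 [ 654. -244.   44.]
scene 174 136 [ 530. -329.  243.]
top 408 130 [ 521. -325.  243.]
top 365 145 [ 648. -244.   44.]
scene 246 112 [ 343. -155.  243.]
top 375 202 [ 289. -158.  243.]
scene 307 112 [398.  -2. 243.]
scene 211 204 [ 423. -272.   26.]
top 394 208 [ 387. -274.   26.]
```

```bash
python3 - <<'E'
from h import *
np.set_printoptions(precision=2,suppress=True)
o=get_obs();print(Ro.from_rotvec(o["orientation"]).as_matrix(), cams.get_calibration("wrist"))
for n in("scene","top"):
    f=np.load(n+"0.npz");w=f["w"];im=f["im"].astype(int)
    s=(abs(w[...,0]-528)<120)&(abs(w[...,1]+10)<120)
    print(n,"table z",np.median(w[s&(abs(w[...,2])<10)][:,2]))
    wh=s&(im.min(-1)>150)&(w[...,2]>8)&(w[...,2]<35)
    p=w[wh];print(np.median(p[:,2]),cv2.minAreaRect(p[p[:,2]>np.median(p[:,2])-6][:,:2].astype(np.float32)))
E
python3 -m creep '[0.03,-0.10,0.10,0,0.06,-0.14,0.14,0,0.07,-0.18,0.16,0,0.08,-0.22,0.16,0,0.09,-0.26,0.16,0,0.1,-0.30,0.16,0,0.11,-0.34,0.16,0,0.11,-0.36,0.16,0]'
python3 -m creep '[0.02,-0.04,0.0,0,0.04,-0.08,0.0,0,0.06,-0.12,0.0,0,0.07,-0.16,0,0,0.07,-0.19,0,0,0.07,-0.2,0,0,0.07,-0.2,0,0]'
```

```text
[[-0.9   0.44  0.  ]
 [ 0.44  0.9   0.  ]
 [-0.    0.   -1.  ]] {'mtx': array([[309.71,   0.  , 316.69],
       [  0.  , 309.71, 198.38],
       [  0.  ,   0.  ,   1.  ]]), 'mount': array([[  -0.  ,   -0.97,   -0.26,   69.81],
       [   1.  ,    0.  ,   -0.  ,    0.02],
       [   0.  ,   -0.26,    0.97, -161.66],
       [   0.  ,    0.  ,    0.  ,    1.  ]])}
scene table z -0.3564425764530112
17.77908422668864 ((526.8239135742188, -9.204780578613281), (99.14473724365234, 104.0978012084961), 75.6845474243164)
top table z 1.4934283711943004
19.758243915432757 ((521.4773559570312, -9.729793548583984), (99.09539794921875, 102.69500732421875), 76.93807220458984)
t: 1.77
ee_pos: [366.4, 282.8, 368.7]
orientation: [0.712, 3.059, 0.002]
ft_force: [1.2, 0.0, 0.2]
width: 87.8
grasp_force: 0.0
t: 2.35
ee_pos: [436.1, 82.2, 367.7]
orientation: [0.719, 3.058, -0.0]
ft_force: [0.7, 0.2, -0.4]
width: 87.8
grasp_force: 0.0
```

```bash
cat >> h.py <<'E'
def wshot():
    o=get_obs(); im,d=cams.get_image("wrist"); c=cams.get_calibration("wrist"); m=c["mtx"]
    v,u=np.mgrid[:400,:640]; x=(u-m[0,2])/m[0,0];y=(v-m[1,2])/m[1,1];r=np.hypot(x,y)+1e-9
    k=np.tan(np.minimum(r,1.45))/r; p=np.stack([x*k,y*k,np.ones_like(x)],-1)*d[...,None]
    p=p@c["mount"][:3,:3].T+c["mount"][:3,3]
    w=p@Ro.from_rotvec(o["orientation"]).as_matrix().T+o["ee_pos"]; w[d<=0]=np.nan
    return im,w
def near(w,xy,r,z0,z1):
    return (np.hypot(w[...,0]-xy[0],w[...,1]-xy[1])<r)&(w[...,2]>z0)&(w[...,2]<z1)
E
python3 - <<'E'
from h import *
np.set_printoptions(precision=2,suppress=True)
im,w=wshot(); cv2.imwrite("pics/w1.png",im[:,:,::-1])
t=near(w,(525,-10),150,-15,10);print("table",np.median(w[t],0),t.sum())
s=near(w,(525,-10),90,8,35)&(im.min(-1)>140);p=w[s];print(len(p),np.median(p,0))
if len(p):print(cv2.minAreaRect(p[abs(p[:,2]-np.median(p[:,2]))<6][:,:2].astype(np.float32)))
E
```

```text
table [515.39  11.94  -0.74] 15456
1998 [522.06  -9.21  17.53]
((525.14111328125, -10.647994995117188), (101.94073486328125, 102.22382354736328), 75.85113525390625)
```

View pics/w1.png

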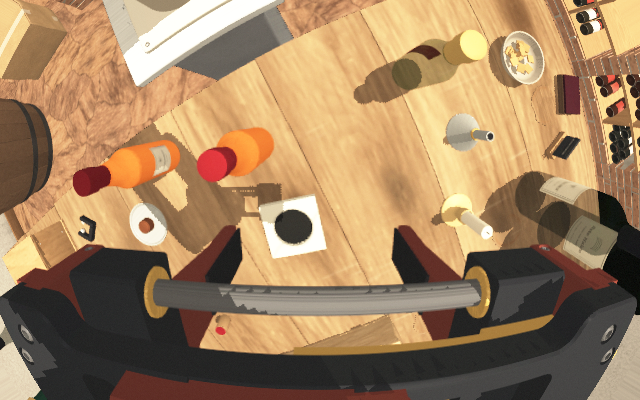

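The wrist view shows the coaster at (295,227), stand at (148,223), orange look-alikes at (100,175) and (220,160), funnel at (465,130), candle at (468,215), gold bottle at (460,48) and stained cork at (222,327).

```bash
python3 - <<'E'
from h import *
np.set_printoptions(precision=1,suppress=True)
im,w=wshot()
S=dict(np.load("scene0.npz"));T=dict(np.load("top0.npz"))
for k,xy,r,z0,z1 in [("funnel spout",(516,330),25,70,115),("fun cone",(516,330),45,5,50),("candle",(636,270),20,60,140),("candle top",(636,270),22,126,140),("candle foot",(636,270),45,4,15),("knob",(412,-262),25,18,35),("stand",(405,-262),60,4,35),("cork",(654,-242),25,30,55),("redneck",(540,-326),35,180,250),("cap",(540,-326),30,238,256)]:
    for n,ww in (("w",w),("s",S["w"]),("t",T["w"])):
        p=ww[near(ww,xy,r,z0,z1)]
        if len(p)>4: print(k,n,len(p),np.median(p,0),"lo",np.percentile(p,3,0),"hi",np.percentile(p,97,0))
E
```

```text
funnel spout w 141 [504.  341.1  95.7] lo [498.5 336.5  72.9] hi [512.2 350.  100.5]
funnel spout s 71 [511.3 343.1  87.2] lo [503.  338.4  72.2] hi [515.9 351.8 101. ]
fun cone w 810 [497.9 331.2  23.7] lo [476.8 314.2   6.7] hi [533.5 358.8  47.4]
fun cone s 181 [516.  326.9  22.5] lo [496.2 314.2   5.9] hi [532.1 339.1  47.1]
candle w 377 [631.8 275.7 106.3] lo [627.3 268.4  63. ] hi [646.5 287.3 122.8]
candle s 149 [643.7 273.1 107. ] lo [631.4 269.9  65.9] hi [651.2 286.4 123.4]
candle foot w 504 [629.1 272.    6.2] lo [609.9 250.6   4.1] hi [663.7 305.6  11.6]
candle foot s 88 [636.9 262.7   6.4] lo [609.8 251.2   4.4] hi [659.  281.4  11.1]
candle foot t 8 [626.8 237.1   5.5] lo [611.4 232.1   4.2] hi [639.7 246.5  10.2]
knob w 91 [ 398.2 -269.    24.4] lo [ 388.4 -283.4   18.6] hi [ 406.8 -261.5   26.6]
knob s 43 [ 404.6 -272.3   23.4] lo [ 393.7 -282.4   18.3] hi [ 410.1 -261.8   26.2]
knob t 28 [ 395.5 -271.2   27.4] lo [ 389.2 -281.2   20.1] hi [ 407.6 -262.4   30.4]
stand w 773 [ 395.6 -271.3    5.7] lo [ 354.2 -316.7    4.1] hi [ 435.1 -236.6   25.5]
stand s 271 [ 404.4 -271.6    6.4] lo [ 357.8 -302.7    4.1] hi [ 438.1 -234.1   25.5]
stand t 421 [ 393.6 -273.     8.2] lo [ 353.  -316.2    4.2] hi [ 446.5 -237.5   28.5]
cork w 121 [ 648.7 -242.8   43.5] lo [ 640.5 -254.8   30.9] hi [ 660.3 -234.3   45.3]
cork s 110 [ 659.7 -245.5   41.9] lo [ 643.2 -255.7   31.3] hi [ 665.7 -234.4   45.2]
cork t 44 [ 646.7 -246.5   45. ] lo [ 638.2 -258.6   33.7] hi [ 658.7 -236.6   49.3]
redneck s 468 [ 544.4 -328.   215. ] lo [ 530.4 -343.3  181.8] hi [ 549.6 -313.8  243.5]
redneck t 222 [ 521.  -326.5  226. ] lo [ 512.7 -343.5  182. ] hi [ 540.5 -315.2  247.3]
cap s 79 [ 540.5 -328.3  242.6] lo [ 521.  -342.8  238.4] hi [ 548.8 -314.7  244.1]
cap t 83 [ 527.1 -330.4  244.6] lo [ 514.6 -344.4  239.1] hi [ 543.4 -316.3  248.3]
```

```bash

python3 -m creep '[0.01,-0.04,0,0,0.02,-0.08,0,0,0.03,-0.12,0,0,0.04,-0.16,0,0,0.05,-0.2,0,0,0.06,-0.24,0,0,0.07,-0.28,0,0,0.08,-0.32,0,0,0.09,-0.36,0,0,0.09,-0.38,0,0]'
python3 -m creep '[0.01,-0.02,-0.02,0,0.01,-0.03,-0.05,0,0.01,-0.03,-0.06,0,0.01,-0.03,-0.06,0,0.01,-0.03,-0.06,0]'
python3 - <<'E'
from h import *
np.set_printoptions(precision=1,suppress=True)
im,w=wshot();cv2.imwrite("pics/w2.png",im[:,:,::-1])
for a,b in((180,236),(236,256)):
    p=w[near(w,(532,-328),40,a,b)]
    if len(p): print(len(p),np.median(p,0),np.percentile(p,3,0),np.percentile(p,97,0))
E
```

```text
t: 3.28
ee_pos: [528.4, -297.5, 367.0]
orientation: [0.711, 3.059, -0.001]
ft_force: [0.0, 0.2, 0.2]
width: 87.9
grasp_force: 0.0
t: 3.7
ee_pos: [536.6, -323.7, 307.5]
orientation: [-0.71, -3.059, -0.001]
ft_force: [0.6, 0.4, 1.2]
width: 87.4
grasp_force: 0.0
480 [ 519.2 -322.2  195.1] [ 515.1 -340.8  180.9] [ 534.8 -314.1  234.6]
1404 [ 530.5 -330.   242.9] [ 516.7 -344.2  238.2] [ 545.  -316.   244.2]
```

View pics/w2.png

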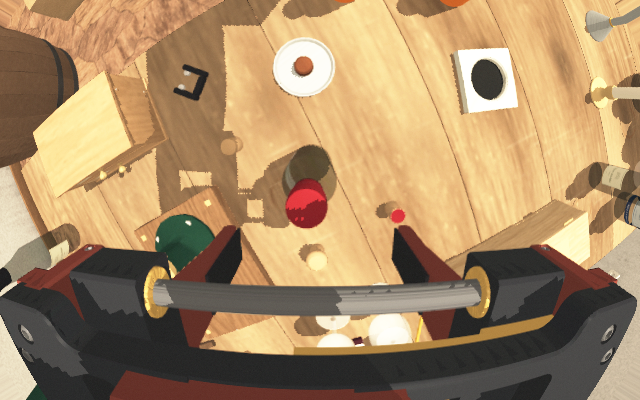

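The red capsule on the dark glass body is at (307,203), centred between the fingers. The look-alikes are orange at the top edge of the picture, so this is the right bottle.

```bash

python3 -m creep '[-0.006,-0.006,0,0,-0.006,-0.006,-0.03,0,-0.006,-0.006,-0.06,0,-0.006,-0.006,-0.09,0,-0.006,-0.006,-0.115,0,-0.006,-0.006,-0.121,0,-0.006,-0.006,-0.121,0]'
python3 -m creep '[0,0,0,0,0,0,0,0,0,0,0,0,0,0,0,0,0,0,0,0,0,0,0,0,0,0,0,0,0,0,0,0,0,0,0,0,0,0,0,0]' 0
```

```text
t: 4.33
ee_pos: [529.5, -331.1, 186.2]
orientation: [-0.712, -3.058, -0.001]
ft_force: [0.9, 0.9, 1.2]
width: 87.8
grasp_force: 0.0
t: 5.17
ee_pos: [530.1, -331.5, 186.5]
orientation: [-0.713, -3.06, -0.0]
ft_force: [0.6, 0.2, -0.1]
width: 31.0
grasp_force: 30.0
```

```bash

python3 -m creep '[0,0,0.01,0,0,0,0.025,0,0,0,0.04,0,0,0.01,0.045,0,0,0.03,0.045,0,-0.001,0.055,0.045,0,-0.001,0.08,0.045,0,-0.002,0.11,0.045,0,-0.002,0.14,0.045,0,-0.003,0.165,0.045,0]'
python3 -m creep '[0,0.025,0,0,-0.001,0.05,0,0,-0.001,0.075,0,0,-0.002,0.1,0,0,-0.002,0.12,0,0,-0.002,0.14,0,0,-0.002,0.15,0,0,-0.002,0.156,0,0,-0.002,0.156,0,0,-0.002,0.156,0,0]'
python3 - <<'E'
from h import *
np.set_printoptions(precision=1,suppress=True)
im,w=wshot();cv2.imwrite("pics/w3.png",im[:,:,::-1])
def rect(w,im,n):
    s=near(w,(525,-10),80,10,28)&(im.min(-1)>130);p=w[s];z=np.median(p[:,2]);print(n,len(p),z,cv2.minAreaRect(p[abs(p[:,2]-z)<4][:,:2].astype(np.float32)))
rect(w,im,"w")
for n in("scene","top"):
    im,w=shot(n);rect(w,im,n);cv2.imwrite(f"pics/{n}3.png",im[:,:,::-1])
    for a,b in((75,140),(190,230)):
        p=w[near(w,(525,-10),45,a,b)];print(n,a,np.median(p,0),np.percentile(p,2,0),np.percentile(p,98,0))
E
```

```text
t: 6.0
ee_pos: [525.9, -163.9, 230.9]
orientation: [-0.712, -3.058, -0.001]
ft_force: [-0.2, 0.2, -5.3]
width: 30.6
grasp_force: 30.0
t: 6.83
ee_pos: [524.9, -10.9, 231.5]
orientation: [-0.712, -3.06, 0.001]
ft_force: [0.1, 0.0, -6.4]
width: 30.4
grasp_force: 30.0
w 2567 17.537980528903915 ((524.7446899414062, -10.247020721435547), (101.13892364501953, 99.86007690429688), 75.4571533203125)
scene 440 17.385770760169862 ((527.6083374023438, -8.710994720458984), (98.93877410888672, 104.50398254394531), 75.182861328125)
scene 75 [551.6 -17.1 108. ] [526.9 -40.1  76.8] [558.   16.4 138.5]
scene 190 [543.6 -14.9 206.7] [527.  -36.  190.8] [555.2  11.4 229.2]
top 37 20.122809300699217 ((485.91778564453125, -20.978492736816406), (56.80274963378906, 28.477373123168945), 80.2038345336914)
top 75 [498.6 -14.2 109.4] [493.9 -40.7  76.5] [514.    6.7 138.1]
top 190 [507.8 -10.5 207.2] [497.2 -39.3 191.4] [525.5   8.5 228.5]
```

```bash

python3 -m creep '[0,0.0005,-0.01,0,0,0.0005,-0.02,0,0,0.0005,-0.028,0,0,0.0005,-0.033,0,0,0.0005,-0.036,0,0,0.0005,-0.038,0,0,0.0005,-0.0385,0,0,0.0005,-0.0385,0]'

```

```text
t: 7.65
ee_pos: [525.2, -10.1, 193.1]
orientation: [0.713, 3.06, -0.0]
ft_force: [0.3, -0.4, -5.9]
width: 30.8
grasp_force: 30.0
```

```bash

python3 -m creep '[0,0,-0.0005,0,0,0,-0.001,0,0,0,-0.001,0]'
python3 -m creep '[0,0,0,0,0,0,0,0,0,0,0,0,0,0,0,0,0,0,0,0,0,0,0,0,0,0,0,0,0,0,0,0]' 1
python3 -m creep '[0,0,0.02,0,0,0,0.05,0,0,0,0.09,0,0,0,0.12,0,0,0,0.14,0,0,0,0.14,0]'
python3 - <<'E'
from h import *
np.set_printoptions(precision=1,suppress=True)
im,w=wshot();cv2.imwrite("pics/w4.png",im[:,:,::-1])
p=w[near(w,(525,-10),30,236,262)];print(np.median(p,0),np.percentile(p,2,0),np.percentile(p,98,0))
E
```

```text
t: 7.9
ee_pos: [525.4, -10.1, 192.5]
orientation: [0.713, 3.059, 0.0]
ft_force: [-0.7, -0.2, -5.1]
width: 30.5
grasp_force: 30.0
t: 8.57
ee_pos: [525.1, -10.1, 192.1]
orientation: [0.713, 3.06, 0.0]
ft_force: [-0.5, -0.4, -0.3]
width: 80.5
grasp_force: 0.0
t: 9.07
ee_pos: [527.4, -10.2, 337.0]
orientation: [0.711, 3.052, 0.002]
ft_force: [0.4, -0.8, 0.4]
width: 88.0
grasp_force: 0.0
[524.8  -9.5 248.8] [510.7 -24.3 239.1] [540.5   4.9 250.3]
```

```bash

python3 -m creep '[0.01,0.03,0,0.05,0.025,0.07,0,0.1,0.04,0.11,0,0.15,0.055,0.15,0,0.2,0.07,0.19,-0.02,0.2,0.085,0.225,-0.05,0.2,0.1,0.255,-0.08,0.2,0.112,0.28,-0.1,0.2,0.112,0.288,-0.11,0.2,0.112,0.288,-0.12,0.2]'
python3 - <<'E'
from h import *
np.set_printoptions(precision=1,suppress=True)
o=get_obs();print(o["ee_pos"],Ro.from_rotvec(o["orientation"]).as_matrix()[:,1])
im,w=wshot();cv2.imwrite("pics/w5.png",im[:,:,::-1])
for a,b in((70,118),(120,135),(3,12)):
    p=w[near(w,(637,277),50 if b<20 else 25,a,b)]
    if len(p):print(a,len(p),np.median(p,0),np.percentile(p,2,0),np.percentile(p,98,0))
E
```

```text
t: 9.95
ee_pos: [635.3, 280.3, 206.5]
orientation: [-0.399, -3.111, 0.004]
ft_force: [0.4, -0.8, -0.4]
width: 88.2
grasp_force: 0.0
[635.3 280.3 206.5] [ 0.3  1.  -0. ]
70 263 [629.4 282.8  96.3] [627.5 270.9  71. ] [640.1 291.  116. ]
120 509 [638.5 280.2 121.6] [628.6 270.  120.1] [648.7 289.8 123.9]
3 1521 [628.9 285.1   5.7] [608.4 249.4   3.2] [663.6 310.    9.6]
```

View pics/w5.png

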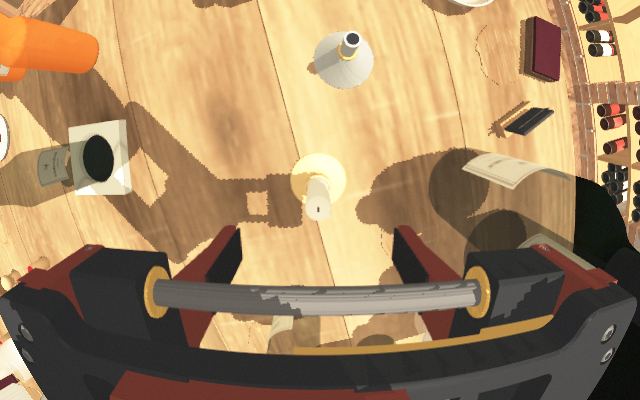

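The candle is centred between the fingers at (318,208), and the funnel is behind it at (345,58).

```bash

python3 -m creep '[0.003,0,-0.03,0,0.003,0,-0.07,0,0.003,0,-0.1,0,0.003,0,-0.125,0,0.003,0,-0.13,0,0.003,0,-0.13,0]'
python3 -m creep '[0,0,0,0,0,0,0,0,0,0,0,0,0,0,0,0,0,0,0,0,0,0,0,0,0,0,0,0,0,0,0,0,0,0,0,0,0,0,0,0]' 0
```

```text
t: 10.5
ee_pos: [638.6, 276.2, 80.3]
orientation: [-0.405, -3.112, 0.004]
ft_force: [-0.8, 0.6, -0.1]
width: 87.8
grasp_force: 0.0
t: 11.33
ee_pos: [640.0, 278.0, 82.0]
orientation: [-0.404, -3.115, -0.0]
ft_force: [1.4, 1.5, 0.8]
width: 24.8
grasp_force: 0.6
```

```bash

python3 -m creep '[0,0,0,0,0,0,0,0,0,0,0,0,0,0,0,0]'
python3 -m creep '[0,0,0.02,0,0,0,0.04,0,0,0,0.05,0,0,0,0.05,0]'
```

```text
t: 11.67
ee_pos: [639.9, 277.9, 81.9]
orientation: [-0.404, -3.115, 0.0]
ft_force: [0.6, 1.7, -1.4]
width: 21.9
grasp_force: 30.0
t: 12.0
ee_pos: [641.6, 278.5, 134.7]
orientation: [0.403, 3.112, 0.003]
ft_force: [0.3, -0.2, -2.6]
width: 22.0
grasp_force: 30.0
```

```bash

python3 -m creep '[0,-0.02,0,0,0,-0.05,0,0,0,-0.085,0,0,0,-0.12,0,0,0,-0.155,0,0,-0.001,-0.19,0,0,-0.001,-0.225,0,0,-0.002,-0.26,0,0,-0.002,-0.285,0,0,-0.003,-0.305,0,0]'
python3 -m creep '[0,-0.008,0,0,0,-0.012,0,0,0,-0.012,0,0,0,-0.012,0,0]'
python3 - <<'E'
from h import *
np.set_printoptions(precision=1,suppress=True)
o=get_obs();print(o["ee_pos"],Ro.from_rotvec(o["orientation"]).as_matrix()[:,1])
for n in("w","scene"):
    im,w=wshot() if n=="w" else shot(n)
    cv2.imwrite(f"pics/{n}6.png",im[:,:,::-1])
    for a,b in((48,70),(120,150)):
        p=w[near(w,(637,-39),60,a,b)]
        if len(p):print(n,a,len(p),np.median(p,0),np.percentile(p,2,0),np.percentile(p,98,0))
E
```

```text
t: 12.83
ee_pos: [636.2, -29.6, 130.9]
orientation: [-0.406, -3.114, 0.001]
ft_force: [-1.0, 0.2, -2.8]
width: 21.9
grasp_force: 30.0
t: 13.17
ee_pos: [637.0, -38.2, 131.7]
orientation: [-0.403, -3.115, -0.0]
ft_force: [-0.5, 0.4, -2.0]
width: 22.0
grasp_force: 30.0
[637.  -38.2 131.7] [0.3 1.  0. ]
w 48 3448 [623.8 -32.2  55.6] [603.6 -68.2  51.8] [655.8  -6.4  60.5]
w 120 1185 [625.8 -35.3 139.1] [621.5 -53.8 121.3] [634.  -17.3 149.6]
scene 48 326 [647.1 -40.   56.3] [611.6 -66.9  51.8] [669.   -6.7  67.2]
scene 120 195 [645. -38. 138.] [637.3 -56.7 121.1] [653.7 -21.4 149.5]
```

```bash

python3 -m creep '[0,-0.001,-0.015,0,0,-0.001,-0.03,0,0,-0.001,-0.04,0,0,-0.001,-0.046,0,0,-0.001,-0.049,0,0,-0.001,-0.0495,0,0,-0.001,-0.05,0,0,-0.001,-0.05,0]'
python3 -m creep '[0,0,0,0,0,0,0,0,0,0,0,0,0,0,0,0,0,0,0,0,0,0,0,0]' 0.6
python3 -m creep '[0,0,0.03,0,0,0,0.07,0,0,0,0.11,0,0,0,0.15,0,0,0,0.19,0,0,0,0.22,0,0,0,0.22,0]' 1
python3 - <<'E'
from h import *
np.set_printoptions(precision=1,suppress=True)
im,w=wshot()
for a,b in((110,126),(3,12)):
        p=w[near(w,(636,-39),50,a,b)]
        if len(p):print(a,len(p),np.median(p,0),np.percentile(p,2,0),np.percentile(p,98,0))
E
```

```text
t: 13.93
ee_pos: [637.5, -40.1, 82.6]
orientation: [0.404, 3.115, 0.0]
ft_force: [0.8, 0.1, -2.5]
width: 21.9
grasp_force: 30.0
t: 14.43
ee_pos: [637.2, -40.1, 82.3]
orientation: [0.404, 3.115, 0.0]
ft_force: [-0.1, 0.5, -0.2]
width: 52.4
grasp_force: 0.0
t: 15.02
ee_pos: [640.4, -40.4, 310.1]
orientation: [0.402, 3.104, 0.001]
ft_force: [0.8, -0.4, 0.4]
width: 88.0
grasp_force: 0.0
110 321 [635.1 -39.2 121.1] [624.7 -49.3 113. ] [645.9 -29.4 123.5]
3 945 [626.6 -34.6   5.6] [605.1 -70.2   3.2] [661.6  -9.7   9.6]
```

```bash
python3 - <<'E'
from h import *
print(get_obs()["qpos"])
im=cv2.imread("pics/scene6.png")[0:290,110:510]; cv2.imwrite("pics/scene6c.png",cv2.resize(im,None,fx=2,fy=2))
E
```

```text
[-8.14829196e-02  3.63188604e-01  1.51956521e+00 -6.18361720e-06
  1.25099064e+00 -1.39449825e+00]
```

View pics/scene6c.png

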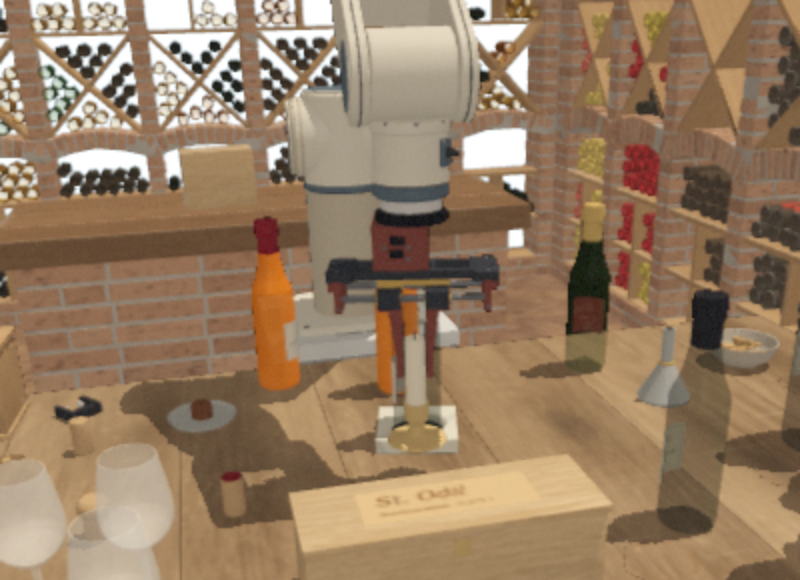

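```bash

python3 -m creep '[-0.02,-0.02,0,-0.12,-0.04,-0.045,0,-0.24,-0.065,-0.07,0,-0.36,-0.09,-0.095,0,-0.48,-0.115,-0.12,0,-0.6,-0.14,-0.145,0,-0.72,-0.165,-0.17,0,-0.84,-0.19,-0.195,0,-0.96,-0.21,-0.215,0,-1.08,-0.23,-0.23,0,-1.2]'
python3 -m creep '[-0.01,-0.002,-0.03,-0.12,-0.01,-0.002,-0.06,-0.24,-0.01,-0.002,-0.09,-0.37,-0.01,-0.002,-0.12,-0.37,-0.01,-0.002,-0.13,-0.37,-0.01,-0.002,-0.13,-0.37]'
python3 - <<'E'
from h import *
np.set_printoptions(precision=2,suppress=True)
o=get_obs();print(o["ee_pos"],Ro.from_rotvec(o["orientation"]).as_matrix()[:,1])
im,w=wshot();cv2.imwrite("pics/w7.png",im[:,:,::-1])
for a,b in((20,30),(3.5,12)):
    p=w[near(w,(398,-272),60,a,b)]
    if len(p):print(a,len(p),np.median(p,0),np.percentile(p,2,0),np.percentile(p,98,0))
E
```

```text
t: 15.9
ee_pos: [405.1, -271.0, 300.7]
orientation: [-2.099, -2.335, 0.001]
ft_force: [0.0, -0.6, -1.1]
width: 88.0
grasp_force: 0.0
t: 16.4
ee_pos: [394.9, -270.6, 169.0]
orientation: [-2.482, -1.915, 0.003]
ft_force: [-1.1, 0.1, 0.5]
width: 88.1
grasp_force: 0.0
[ 394.87 -270.56  169.03] [ 0.97 -0.25 -0.01]
20 543 [ 395.29 -274.75   24.51] [ 382.88 -287.5    21.18] [ 407.21 -263.46   26.3 ]
3.5 3464 [ 395.95 -273.98    4.41] [ 352.97 -317.69    3.54] [ 436.93 -233.98    8.43]
```

View pics/w7.png

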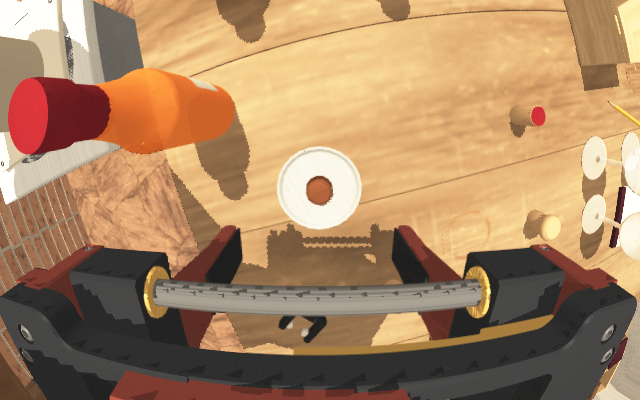

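The stand's knob is at (319,189), and the bottle to the left is an orange look-alike. I'll set the fingers to half opening so that they come down inside the saucer rim.

```bash

python3 -m creep '[0,-0.004,-0.01,0,0,-0.004,-0.03,0,0,-0.004,-0.06,0,0,-0.004,-0.09,0,0,-0.004,-0.115,0,0,-0.004,-0.125,0,0,-0.004,-0.13,0,0,-0.004,-0.13,0]' 0.48

```

```text
t: 17.12
ee_pos: [397.5, -276.4, 42.2]
orientation: [2.487, 1.919, 0.0]
ft_force: [0.4, 0.1, -0.2]
width: 42.6
grasp_force: 0.0
```

```bash

python3 -m creep '[-0.002,0.001,-0.015,0,-0.002,0.001,-0.026,0,-0.002,0.001,-0.032,0,-0.002,0.001,-0.0345,0,-0.002,0.001,-0.0345,0]'
python3 -m creep '[0,0,0,0,0,0,0,0,0,0,0,0,0,0,0,0,0,0,0,0,0,0,0,0]' 0
python3 -m creep '[0,0,0.01,0,0,0,0.02,0,0,0,0.03,0,0,0,0.03,0]'
```

```text
t: 17.53
ee_pos: [395.2, -275.2, 7.6]
orientation: [-2.488, -1.918, 0.0]
ft_force: [0.6, 0.6, -0.2]
width: 42.2
grasp_force: 0.0
t: 18.03
ee_pos: [395.4, -275.3, 8.0]
orientation: [2.487, 1.918, 0.0]
ft_force: [-1.0, 0.3, 5.8]
width: 27.8
grasp_force: 30.1
t: 18.37
ee_pos: [396.1, -275.8, 39.7]
orientation: [2.485, 1.917, 0.001]
ft_force: [0.3, -0.2, -1.3]
width: 27.4
grasp_force: 29.9
```

```bash

python3 -m creep '[0,0,0.02,0,0,0,0.05,0,0,0,0.085,0,0,0,0.12,0,0,0,0.155,0,0,0,0.19,0,0,0,0.225,0,0,0.005,0.25,0,0.005,0.02,0.26,0,0.015,0.045,0.26,0]'
python3 -m creep '[0.01,0.03,0,0,0.025,0.06,0,0,0.04,0.095,0,0,0.055,0.13,0,0,0.07,0.165,0,0,0.085,0.2,0,0,0.1,0.235,0,0,0.115,0.27,0,0,0.13,0.3,0,0,0.14,0.325,0,0]'
python3 -m creep '[0.005,0.01,0,0,0.005,0.018,-0.02,0,0.005,0.018,-0.05,0,0.005,0.018,-0.085,0,0.005,0.018,-0.12,0,0.005,0.018,-0.155,0,0.005,0.018,-0.185,0,0.005,0.018,-0.21,0,0.005,0.018,-0.22,0,0.005,0.018,-0.22,0]'
python3 - <<'E'
from h import *
np.set_printoptions(precision=2,suppress=True)
o=get_obs();print(o["ee_pos"],Ro.from_rotvec(o["orientation"]).as_matrix()[:,1])
im,w=wshot();cv2.imwrite("pics/w8.png",im[:,:,::-1])
e=o["ee_pos"]
p=w[near(w,e,70,e[2]-11,e[2]+4)]
if len(p):print(len(p),np.median(p,0),np.percentile(p,1,0),np.percentile(p,99,0))
E
```

```text
t: 19.2
ee_pos: [411.0, -231.6, 301.1]
orientation: [2.485, 1.912, 0.003]
ft_force: [1.2, 0.4, -1.1]
width: 27.8
grasp_force: 29.9
t: 20.03
ee_pos: [550.7, 97.3, 297.7]
orientation: [2.487, 1.92, 0.001]
ft_force: [0.5, -0.4, -1.7]
width: 27.4
grasp_force: 29.9
t: 20.87
ee_pos: [553.1, 112.0, 75.5]
orientation: [-2.486, -1.917, 0.007]
ft_force: [-0.5, -0.3, -0.7]
width: 27.4
grasp_force: 29.9
[553.14 112.04  75.49] [ 0.97 -0.25 -0.  ]
9822 [558.65 129.98  71.33] [511.83  83.22  69.68] [596.72 155.13  77.65]
```

```bash

python3 -m creep '[0,0,-0.02,0,0,0,-0.04,0,0,0,-0.05,0,0,0,-0.055,0,0,0,-0.055,0]'
```

```text
t: 21.33
ee_pos: [555.3, 112.8, 22.9]
orientation: [2.488, 1.918, 0.0]
ft_force: [-0.2, 0.2, -1.0]
width: 27.5
grasp_force: 29.9
```

```bash

python3 -m creep '[0.001,-0.001,-0.008,0,0.001,-0.001,-0.012,0,0.001,-0.001,-0.0145,0,0.001,-0.001,-0.015,0,0.001,-0.001,-0.015,0]'
python3 -m creep '[0,0,0,0,0,0,0,0,0,0,0,0,0,0,0,0,0,0,0,0]' 0.45
python3 -m creep '[0,0,0.015,0,0,0,0.03,0,0,0,0.06,0,0,0,0.1,0,0,0,0.14,0,0,0,0.18,0,0,0,0.22,0,0,0,0.25,0,0,0,0.26,0,0,0,0.26,0]'
python3 - <<'E'
from h import *
np.set_printoptions(precision=2,suppress=True)
im,w=wshot();cv2.imwrite("pics/w9.png",im[:,:,::-1])
for a,b in((20,30),(3.5,12)):
    p=w[near(w,(556,112),60,a,b)]
    if len(p):print(a,len(p),np.median(p,0),np.percentile(p,1,0),np.percentile(p,99,0))
p=w[near(w,(507,343),20,90,104)];print(len(p));print(np.median(p,0),np.percentile(p,2,0),np.percentile(p,98,0))
E
```

```text
t: 21.75
ee_pos: [556.4, 111.9, 8.1]
orientation: [2.488, 1.918, 0.001]
ft_force: [-0.7, -0.5, 1.9]
width: 27.3
grasp_force: 30.0
t: 22.17
ee_pos: [556.1, 111.9, 7.6]
orientation: [2.488, 1.918, 0.0]
ft_force: [-0.6, -0.2, 0.2]
width: 40.0
grasp_force: 0.0
t: 23.0
ee_pos: [557.6, 112.2, 270.7]
orientation: [2.486, 1.917, 0.008]
ft_force: [1.1, -0.2, -1.1]
width: 39.6
grasp_force: 0.0
20 331 [556.72 111.96  24.41] [543.87  98.51  20.55] [570.15 124.11  27.1 ]
3.5 1985 [556.58 111.13   4.58] [513.53  68.19   3.52] [599.87 154.38   9.04]
104
[506.06 340.23  98.61] [499.6  337.08  90.46] [513.73 345.16 101.36]
```

```bash

python3 -m creep '[-0.007,0.03,0,-0.1,-0.014,0.065,0,-0.2,-0.022,0.1,0,-0.3,-0.03,0.135,-0.02,-0.4,-0.037,0.17,-0.04,-0.5,-0.045,0.2,-0.06,-0.5,-0.05,0.22,-0.075,-0.5,-0.05,0.229,-0.08,-0.5,-0.05,0.229,-0.08,-0.5]'
python3 - <<'E'
from h import *
np.set_printoptions(precision=2,suppress=True)
o=get_obs();print(o["ee_pos"],Ro.from_rotvec(o["orientation"]).as_matrix()[:,1])
im,w=wshot();cv2.imwrite("pics/w10.png",im[:,:,::-1])
for a,b,r in((60,92,25),(94,104,25),(3,15,60)):
    p=w[near(w,(507,342),r,a,b)]
    if len(p):print(a,len(p),np.median(p,0),np.percentile(p,1,0),np.percentile(p,99,0))
E
```

```text
t: 23.8
ee_pos: [504.0, 341.3, 183.8]
orientation: [2.883, 1.246, -0.01]
ft_force: [0.1, 0.1, 0.3]
width: 39.7
grasp_force: 0.0
[503.97 341.25 183.76] [ 0.73 -0.68 -0.  ]
60 138 [511.64 350.5   77.77] [502.77 340.99  60.47] [514.14 353.3   91.28]
94 292 [506.96 345.8   99.67] [499.09 338.2   95.21] [513.65 352.88 101.29]
3 781 [517.4  357.91   9.21] [472.61 311.54   3.16] [540.36 379.35  14.9 ]
```

View pics/w10.png

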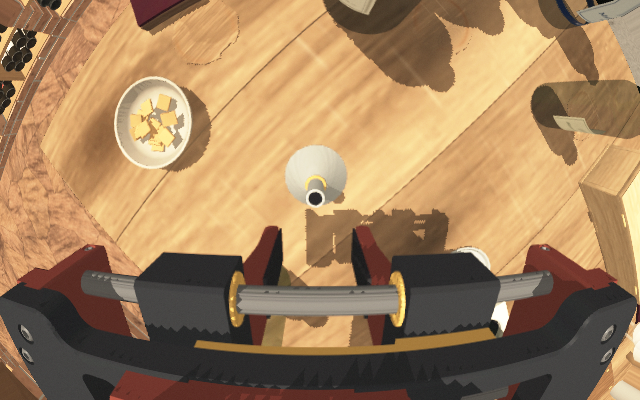

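The funnel spout is at (315,198), near the middle between the fingers.

```bash

python3 -m creep '[0.001,0.004,-0.01,0,0.001,0.004,-0.025,0,0.001,0.004,-0.04,0,0.001,0.004,-0.045,0,0.001,0.004,-0.045,0,0.001,0.004,-0.045,0]'
```

```text
t: 24.35
ee_pos: [507.7, 344.2, 143.0]
orientation: [-2.886, -1.241, -0.001]
ft_force: [-0.5, 0.1, 0.0]
width: 39.9
grasp_force: 0.0
```

```bash

python3 -m creep '[-0.001,0.001,-0.03,0,-0.001,0.001,-0.055,0,-0.001,0.001,-0.073,0,-0.001,0.001,-0.08,0,-0.001,0.001,-0.082,0,-0.001,0.001,-0.082,0,-0.001,0.001,-0.082,0]'
python3 -m creep '[0,0,0,0,0,0,0,0,0,0,0,0,0,0,0,0,0,0,0,0,0,0,0,0]' 0
python3 -m creep '[0,0,0.01,0,0,0,0.02,0,0,0,0.03,0,0,0,0.03,0]'
```

```text
t: 24.93
ee_pos: [507.1, 346.4, 62.1]
orientation: [-2.885, -1.243, -0.004]
ft_force: [-0.6, 0.8, 0.3]
width: 39.7
grasp_force: 0.0
t: 25.43
ee_pos: [506.3, 346.1, 61.1]
orientation: [-2.885, -1.243, -0.001]
ft_force: [-0.4, -0.3, 4.1]
width: 15.4
grasp_force: 30.0
t: 25.77
ee_pos: [507.4, 346.8, 93.3]
orientation: [-2.884, -1.243, -0.006]
ft_force: [0.2, -0.2, -0.3]
width: 15.5
grasp_force: 30.0
```

```bash

python3 -m creep '[0,0,0.02,0,0.003,-0.015,0.03,0,0.01,-0.045,0.03,0,0.017,-0.08,0.03,0,0.024,-0.115,0.03,0,0.031,-0.15,0.03,0,0.039,-0.185,0.03,0,0.045,-0.21,0.03,0,0.05,-0.23,0.03,0,0.05,-0.2345,0.03,0]'
python3 -m creep '[0,0,0,0,0,0,0,0,0,0,0,0]'
python3 - <<'E'
from h import *
np.set_printoptions(precision=2,suppress=True)
o=get_obs();print(o["ee_pos"])
im,w=wshot();cv2.imwrite("pics/w11.png",im[:,:,::-1])
e=o["ee_pos"]
for n in("w","scene","top"):
    if n!="w": im,w=shot(n)
    for a,b in((60,80),(-2,10),(20,30)):
        p=w[near(w,(556.6,111.6),60,a,b)]
        if len(p):print(n,a,len(p),np.median(p,0),np.percentile(p,1,0),np.percentile(p,99,0))
E
```

```text
t: 26.6
ee_pos: [556.8, 107.7, 121.0]
orientation: [2.886, 1.238, 0.001]
ft_force: [-0.1, 0.1, -1.0]
width: 15.4
grasp_force: 30.0
t: 26.85
ee_pos: [555.8, 112.1, 120.7]
orientation: [-2.885, -1.244, -0.0]
ft_force: [-1.0, 0.8, -1.4]
width: 15.7
grasp_force: 30.0
[555.81 112.13 120.7 ]
w 60 2289 [573.32 129.84  71.05] [525.04  81.27  62.02] [589.7  145.6   79.85]
w -2 5554 [582.09 136.78  -0.29] [500.57  55.74  -1.92] [614.3  169.17   8.32]
scene 60 242 [580.12 101.76  70.  ] [545.56  78.53  60.42] [592.88 141.96  79.76]
scene -2 667 [570.91 102.56   3.44] [511.61  55.14  -1.79] [613.18 167.46   9.02]
scene 20 54 [561.97 111.28  24.18] [548.56 100.28  20.5 ] [573.74 125.28  26.52]
top -2 3 [563.68  52.58   1.52] [557.63  52.26  -1.34] [564.34  53.46   3.44]
```

View pics/w11.png

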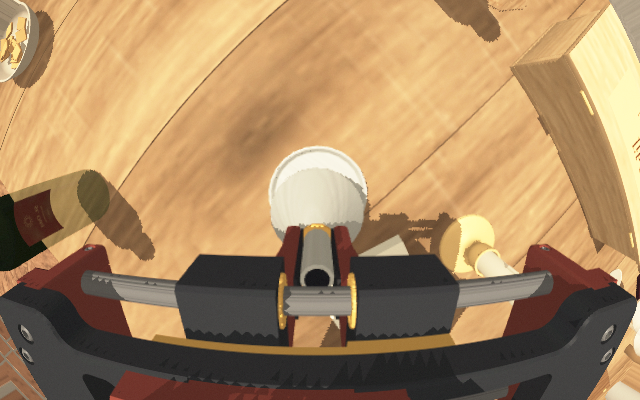

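The funnel hangs squarely over the saucer, with the rim showing evenly round it at (318,195).

```bash

python3 -m creep '[0.001,-0.001,-0.015,0,0.001,-0.001,-0.03,0,0.001,-0.001,-0.042,0,0.001,-0.001,-0.049,0,0.001,-0.001,-0.053,0,0.001,-0.001,-0.0545,0,0.001,-0.001,-0.055,0,0.001,-0.001,-0.055,0]'

```

```text
t: 27.67
ee_pos: [557.4, 110.5, 65.9]
orientation: [2.885, 1.243, 0.001]
ft_force: [0.4, 0.2, -0.7]
width: 15.2
grasp_force: 30.0
```

```bash

python3 -m creep '[-0.001,0.001,-0.0005,0,-0.001,0.001,-0.001,0,-0.001,0.001,-0.001,0]'
python3 -m creep '[0,0,0,0,0,0,0,0,0,0,0,0,0,0,0,0,0,0,0,0]' 0.45
python3 -m creep '[0,0,0.03,0,0,0,0.07,0,0,0,0.11,0,0,0,0.15,0,0,0,0.19,0,0,0,0.22,0,0,0,0.22,0]'
python3 - <<'E'
from h import *
np.set_printoptions(precision=2,suppress=True)
im,w=wshot();cv2.imwrite("pics/w12.png",im[:,:,::-1])
for a,b,r in((97,110,25),(60,90,25),(3,12,60)):
    p=w[near(w,(556.6,112),r,a,b)]
    if len(p):print(a,len(p),np.median(p,0),np.percentile(p,1,0),np.percentile(p,99,0))
p=w[near(w,(651,-245),22,38,50)];print(len(p),get_obs()["qpos"])
E
```

```text
t: 27.92
ee_pos: [556.3, 111.5, 65.1]
orientation: [2.885, 1.243, 0.001]
ft_force: [-0.7, 0.4, 1.4]
width: 15.9
grasp_force: 30.0
t: 28.33
ee_pos: [556.1, 111.4, 64.6]
orientation: [-2.885, -1.243, -0.0]
ft_force: [-0.3, 0.2, -0.1]
width: 39.6
grasp_force: 0.0
t: 28.92
ee_pos: [559.4, 112.0, 291.8]
orientation: [2.883, 1.242, 0.018]
ft_force: [1.2, -0.2, 0.9]
width: 39.3
grasp_force: 0.0
97 149 [556.59 111.   103.8 ] [548.92 103.19  97.3 ] [563.72 118.11 105.41]
60 49 [561.78 116.23  78.68] [554.38 107.08  60.89] [564.73 118.64  89.53]
3 1284 [558.2  113.49   6.1 ] [513.08  67.45   3.08] [600.14 154.87  11.62]
0 [ 0.18  0.27  1.7  -0.    1.17  0.93]
```

```bash

python3 -m creep '[0.01,-0.03,0.01,0.05,0.02,-0.07,0.01,0.1,0.03,-0.11,0.01,0.2,0.04,-0.15,0.01,0.3,0.05,-0.19,0.01,0.4,0.06,-0.23,0.01,0.5,0.07,-0.27,0,0.5,0.08,-0.305,-0.02,0.5,0.09,-0.34,-0.05,0.5,0.095,-0.357,-0.08,0.5]' 0.7
python3 -m creep '[0,0,-0.02,0,0,0,-0.03,0,0,0,-0.03,0]'
python3 - <<'E'
from h import *
np.set_printoptions(precision=2,suppress=True)
o=get_obs();print(o["ee_pos"],Ro.from_rotvec(o["orientation"]).as_matrix()[:,1])
im,w=wshot();cv2.imwrite("pics/w13.png",im[:,:,::-1])
for a,b,r in((41,48,25),(5,38,25)):
    p=w[near(w,(650,-245),r,a,b)]
    if len(p):print(a,len(p),np.median(p,0),np.percentile(p,1,0),np.percentile(p,99,0))
E
```

```text
t: 29.8
ee_pos: [651.6, -248.9, 203.3]
orientation: [2.488, 1.915, 0.001]
ft_force: [0.0, -0.5, 0.5]
width: 61.5
grasp_force: 0.0
t: 30.05
ee_pos: [648.4, -244.7, 169.8]
orientation: [-2.483, -1.914, 0.006]
ft_force: [-0.1, 0.2, 0.3]
width: 61.6
grasp_force: 0.0
[ 648.4  -244.69  169.79] [ 0.97 -0.25 -0.01]
41 461 [ 651.85 -246.54   43.69] [ 641.04 -257.79   41.98] [ 662.83 -235.67   45.57]
5 136 [ 654.55 -236.37   23.68] [ 641.6  -244.14    6.16] [ 663.64 -234.28   37.58]
```

View pics/w13.png

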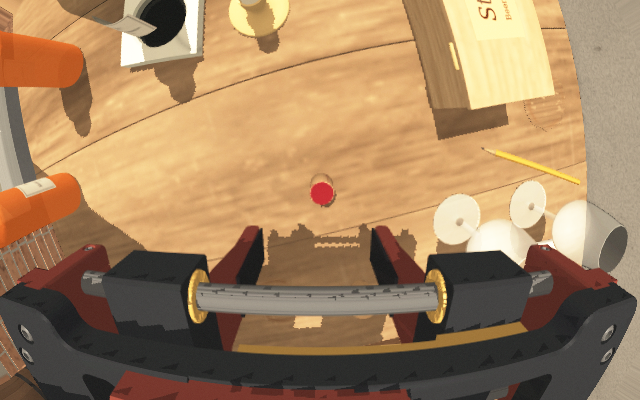

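The wine-red end of the cork is at (321,193), centred between the fingers, and the glasses to the right stay clear.

```bash

python3 -m creep '[0.001,-0.002,-0.03,0,0.001,-0.002,-0.06,0,0.001,-0.002,-0.09,0,0.001,-0.002,-0.108,0,0.001,-0.002,-0.11,0,0.001,-0.002,-0.11,0,0.001,-0.002,-0.11,0]'
```

```text
t: 30.68
ee_pos: [653.6, -247.6, 67.0]
orientation: [2.485, 1.918, 0.003]
ft_force: [0.1, -0.4, 0.4]
width: 61.6
grasp_force: 0.0
```

```bash

python3 -m creep '[-0.001,0.001,-0.02,0,-0.001,0.001,-0.04,0,-0.001,0.001,-0.051,0,-0.001,0.001,-0.056,0,-0.001,0.001,-0.057,0,-0.001,0.001,-0.057,0]'
python3 -m creep '[0,0,0,0,0,0,0,0,0,0,0,0,0,0,0,0,0,0,0,0,0,0,0,0,0,0,0,0]' 0
python3 -m creep '[0,0,0.01,0,0,0,0.025,0,0,0,0.04,0,0,0,0.045,0,0,0,0.045,0]'
```

```text
t: 31.18
ee_pos: [651.8, -246.8, 8.6]
orientation: [2.487, 1.918, 0.001]
ft_force: [0.1, -0.8, 0.4]
width: 61.6
grasp_force: 0.0
t: 31.77
ee_pos: [651.1, -246.7, 7.8]
orientation: [2.488, 1.918, 0.0]
ft_force: [-0.4, 0.6, 1.0]
width: 23.8
grasp_force: 30.0
t: 32.18
ee_pos: [652.8, -247.3, 55.8]
orientation: [2.485, 1.916, 0.004]
ft_force: [-0.4, -0.6, -1.4]
width: 23.7
grasp_force: 30.0
```

```bash

python3 -m creep '[-0.015,0.015,0,0,-0.035,0.035,0,0,-0.06,0.06,0,0,-0.085,0.084,0,0,-0.11,0.109,0,0,-0.13,0.128,0,0,-0.142,0.14,0,0,-0.149,0.147,0,0,-0.149,0.147,0,0,-0.149,0.147,0,0]'
python3 -m creep '[0,0,-0.015,0,0,0,-0.03,0,0,0,-0.038,0,0,0,-0.041,0,0,0,-0.041,0,0,0,-0.041,0]'
```

```text
t: 33.02
ee_pos: [503.0, -99.8, 52.9]
orientation: [2.486, 1.918, 0.001]
ft_force: [-0.9, -0.1, -0.4]
width: 23.5
grasp_force: 30.0
t: 33.52
ee_pos: [502.6, -100.0, 11.7]
orientation: [2.488, 1.918, 0.0]
ft_force: [-0.8, -0.0, 0.2]
width: 23.7
grasp_force: 30.0
```

```bash

python3 -m creep '[-0.0005,0.001,-0.002,0,-0.0005,0.001,-0.0035,0,-0.0005,0.001,-0.004,0,-0.0005,0.001,-0.004,0]'
python3 -m creep '[0,0,0,0,0,0,0,0,0,0,0,0,0,0,0,0,0,0,0,0]' 0.5
python3 -m creep '[0,0,0.03,0,0,0,0.06,0,0,-0.01,0.09,0,0,-0.03,0.13,0,0,-0.06,0.17,0,0,-0.09,0.2,0,-0.02,-0.11,0.23,0,-0.05,-0.11,0.26,0,-0.06,-0.11,0.26,0,-0.06,-0.11,0.26,0]'
python3 - <<'E'
from h import *
np.set_printoptions(precision=2,suppress=True)
im,w=wshot();cv2.imwrite("pics/w14.png",im[:,:,::-1])
im2,w2=shot("scene");c=im2[80:290,110:510,::-1];cv2.imwrite("pics/fin.png",cv2.resize(c,None,fx=2,fy=2))
C=np.array([525,-10]);a=-.253;X=np.array([np.cos(a),np.sin(a)]);Y=np.array([-X[1],X[0]])
for n,xy,z0,z1,r in[("bottle",(525,-10),238,256,25),("candle",(635.4,-38.5),112,128,20),("knob/fun",(556.6,112),97,108,18),("stand",(556.6,112),4,9,55),("cork",(502,-99),40,48,20)]:
  for s,ww in(("w",w),("s",w2)):
    p=ww[near(ww,xy,r,z0,z1)]
    if len(p)>3:
        m=(np.percentile(p,1,0)+np.percentile(p,99,0))/2;d=m[:2]-C;print(n,s,len(p),m,"coaster frame",d@X,d@Y)
E
```

```text
t: 33.85
ee_pos: [501.7, -98.6, 7.8]
orientation: [2.487, 1.919, 0.0]
ft_force: [0.0, -0.1, 0.6]
width: 24.0
grasp_force: 30.0
t: 34.27
ee_pos: [501.6, -98.6, 7.7]
orientation: [2.488, 1.918, 0.0]
ft_force: [-0.0, -0.3, 0.0]
width: 43.8
grasp_force: 0.0
t: 35.1
ee_pos: [440.1, -209.5, 270.1]
orientation: [2.487, 1.914, 0.002]
ft_force: [-0.3, -0.7, -0.7]
width: 43.9
grasp_force: 0.0
bottle s 101 [531.21 -10.31 244.39] coaster frame 6.090766741040753 1.2536106434355019
candle w 102 [633.68 -46.63 118.18] coaster frame 114.38727768380521 -8.261251313653558
candle s 77 [637.77 -39.12 119.13] coaster frame 116.46548058636166 0.036530425878335895
knob/fun s 25 [559.2  111.45 101.26] coaster frame 2.7085296465524773 126.14353080900953
stand s 159 [560.78 112.93   6.43] coaster frame 3.8732759301045814 127.97437319836429
cork w 281 [501.74 -99.35  43.43] coaster frame -0.1557114035810754 -92.32964192783896
cork s 41 [502.75 -97.06  42.91] coaster frame 0.24787528773645953 -89.85641927224174
```

View pics/fin.png

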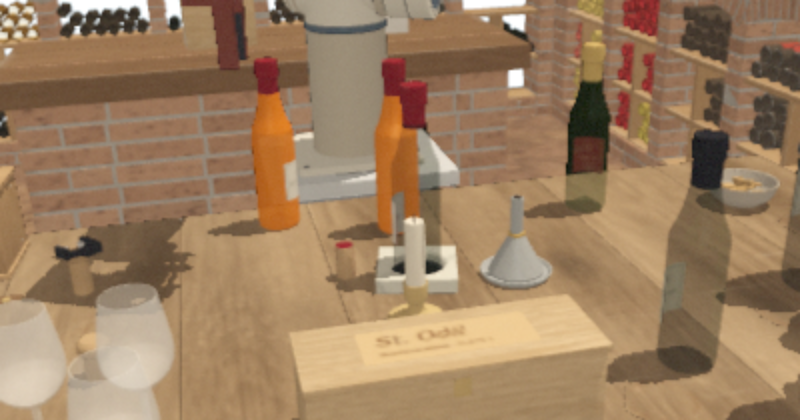

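View pics/w14.png

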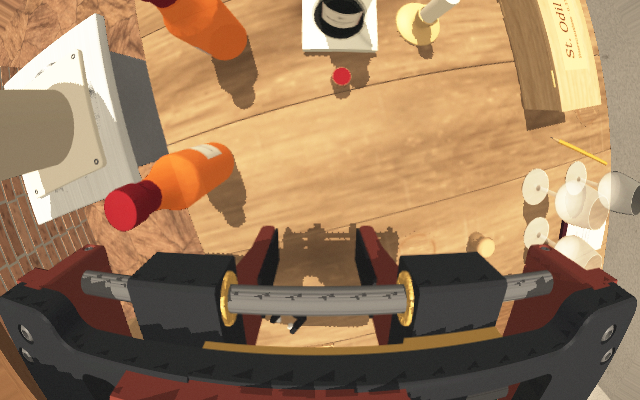

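All five things stand as asked. The bottle is in the well at scene crop (413,150), the candle behind at (414,260), the funnel on its stand at (516,245) and the cork with its red end up at (345,262). The look-alikes have not moved and the gripper is clear.

```bash
python3 -c "
from workcell import ticket
print(ticket.close_job())"
```

```text
the job is handed in; nothing more can be done
None
```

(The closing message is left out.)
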